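# Stroke the spice box lids shut

### The job

The four lids of the wooden spice box have sprung ajar. Without grasping anything, run your fingertips lightly along the row in one stroke, passing over each lid from its hinge towards its raised edge and staying low over the lids all the way, so that they shut flat one after another. Leave the box standing where it is, and do not disturb the timer, the tin and the garlic near it.

Things in the scene. Friction and masses are not known exactly. Their poses are not given: they have to be found in the camera images.
- spice_box: Loose oblong wooden spice box, 220 x 76 mm, 48 mm high to its rim, 0.7 kg, with four pale wooden lids in one row; with the lids shut its top is 52 mm above the worktop. Origin: centre of its underside. Its x axis runs along the row, from lid 1 to lid 4, which is the direction of the stroke; z is up. It may stand turned any way round on the worktop.
- row_start (a point): Point on the box where the row starts: on the hinge line of lid 1, midway across the box, at the height of the shut lids' top face (52 mm above the worktop).
- row_end (a point): Point on the box where the row ends: at the free edge of lid 4 when shut, midway across the box, at the height of the shut lids' top face. It lies 205 mm from row_start along the box's x axis. A fingertip that passes along the row this way, just above the shut height, pushes each lid shut (about 0.5 N); coming the other way it catches under them.
- lid_1 (a joint): Lid 1 of 4, counted along the box's x axis: flat, 49 x 74 x 4 mm, 10 g, with a 12 mm thumb tab at the side of its free edge. Its hinge pin lies across the box at x = -102.5 mm, 50 mm up, in the box's frame; the free edge points along +x. Value: opening angle in rad, 0 = shut flat, grows as the free edge rises; starts at 0.35 to 0.75, stops at 1.7. Stays where it is left.
- lid_2 (a joint): Lid 2 of 4, counted along the box's x axis: flat, 49 x 74 x 4 mm, 10 g, with a 12 mm thumb tab at the side of its free edge. Its hinge pin lies across the box at x = -50.5 mm, 50 mm up, in the box's frame; the free edge points along +x. Value: opening angle in rad, 0 = shut flat, grows as the free edge rises; starts at 0.35 to 0.75, stops at 1.7. Stays where it is left.
- lid_3 (a joint): Lid 3 of 4, counted along the box's x axis: flat, 49 x 74 x 4 mm, 10 g, with a 12 mm thumb tab at the side of its free edge. Its hinge pin lies across the box at x = 1.5 mm, 50 mm up, in the box's frame; the free edge points along +x. Value: opening angle in rad, 0 = shut flat, grows as the free edge rises; starts at 0.35 to 0.75, stops at 1.7. Stays where it is left.
- lid_4 (a joint): Lid 4 of 4, counted along the box's x axis: flat, 49 x 74 x 4 mm, 10 g, with a 12 mm thumb tab at the side of its free edge. Its hinge pin lies across the box at x = 53.5 mm, 50 mm up, in the box's frame; the free edge points along +x. Value: opening angle in rad, 0 = shut flat, grows as the free edge rises; starts at 0.35 to 0.75, stops at 1.7. Stays where it is left.
- timer: Loose round kitchen timer, 65 mm wide, 48 mm high, a bystander. Origin: centre of its underside.
- tin: Loose food tin, 75 mm wide, 58 mm high, a bystander. Origin: centre of its underside.
- garlic: Loose garlic bulb, 60 mm wide, 58 mm high, a bystander. Origin: centre of its underside.

How it is judged:
On the way, in this order (a step that is already met when the one before it is completed fails the run):
1. lid 1 is shut, before any lid further along (value of joint lid_1 below 0.12 rad and value of joint each of lid_2, lid_3, lid_4 above 0.12 rad), for 0.05 s.
2. lid 2 is shut, before any lid further along (value of joint lid_2 below 0.12 rad and value of joint each of lid_3, lid_4 above 0.12 rad), for 0.05 s.
3. lid 3 is shut, before any lid further along (value of joint lid_3 below 0.12 rad and value of joint lid_4 above 0.12 rad), for 0.05 s.
4. lid 4 is shut, the last (value of joint lid_4 below 0.12 rad), for 0.05 s.
At the end, for the whole second after the job is handed in: All four lids are shut to within 0.12 rad (about 6 mm at the free edge), the box stands level and at rest within 40 mm of where it stood, and timer, tin and garlic are within 30 mm of their places (value of joint each of lid_1, lid_2, lid_3, lid_4 below 0.12 rad and distance of spice_box from where it was at the start of the episode below 0.04 m and angle between spice_box's own z axis and vertical below 0.05 rad and linear speed of spice_box below 0.01 m/s and distance of each of timer, tin, garlic from where it was at the start of the episode below 0.03 m); the robot touches nothing.
It fails at once if the fingers leave the row between the first lid's shutting and the last's (more than about 35 mm above the shut lids) (value of joint lid_1 below 0.12 rad and value of joint lid_4 above 0.12 rad and height (world z) of the grasp point above 0.107 m).
It fails at once if the box is lifted or tipped (height (world z) of spice_box above 0.012 m or angle between spice_box's own z axis and vertical above 0.12 rad).
It fails at once if the box is shoved more than 40 mm (distance of spice_box from where it was at the start of the episode above 0.04 m).
It fails at once if the box or a lid is pressed with more than 25 N (contact force between any of the fingers, the arm and spice_box above 25 N).
It fails at once if the timer, the tin or the garlic is moved more than 30 mm (distance of any of timer, tin, garlic from where it was at the start of the episode above 0.03 m).
It also fails if it takes over 40 s, if anything falls off the work surface, if the arm or the gripper's body presses on something with over 40 N, if the wrist force passes 120 N, or if a joint passes its speed limit or range.

### The arm

A 6-joint arm with a two-finger parallel gripper is mounted at the origin on a cart in front of the work surface, level with it; the furniture and walls round the work are solid. World frame = base frame: x ahead of the robot, y to its left, z up, the work surface at z = 0. Lengths are in m, angles in rad, forces in N, time in s.
With the tool pointing down it reaches from about 0.25 to 0.775 m from the base axis. Payload 4 kg.
Tool frame: the origin (TCP) lies on the centre line of the jaws, within the pads' length; the fingertips stand 8 mm ahead of it and the grasp point (between the pads) lies 11 mm behind it; z points along the fingers, y is the direction in which the jaws open and shut (so a half turn about z gives the same grasp; the last joint's range is limited). The gripper opens to 85 mm and grips with 20 to 120 N. Pads are 22 mm wide; open, the fingers measure 114 mm over their backs; the gripper's body (76 mm by 85 mm) begins 54 mm behind the grasp point. The pads swing forward as they close: fully open they stand 13 mm farther back than shut.
Start: joints at [1.128, 0.087, 1.371, -0, 1.684, -0.103], TCP at [0.183, 0.519, 0.239] pointing down, gripper open.
Joint ranges: [-3.1, 3.1], [-0.76, 2.03], [0.27, 2.55], [-1.08, 4.22], [0.17, 2.65], [-2.57, 2.57]. Speed limits (rad/s): [2.79, 2.79, 3.14, 3.14, 3.14, 3.14].

### API

Orientations are given as a rotation vector (axis times angle).
In Python, from rig import manip gives the robot as it stands.
- The arm moves only by the tool carry_out, never from a script. Its argument "steps" is a list of rows, each a list of 7 numbers: the shift along the tool's x, y, z in mm, then the turn, a rotation vector about the tool's x, y, z in degrees, then the opening, from 0 (shut) to 1 (fully open). In form: [[x, y, z, ax, ay, az, fingers], ...]. A call has 1 to 8 rows; each row shifts and turns the commanded pose from where the row before left it, along the tool's axes as they then stand; what a row does not reach is not made up. A row lasts 1/12 s, in which the tool goes at most 41.7 mm and 7.16 degrees, less where a joint would pass 70% of its speed; a pose out of reach is approached as far as the arm can. A call with a gripper value outside its range is refused whole. The fingers move at their own pace and stop on an object; "squeeze" is the grip in N (left out, the last holds). Time passes only in rows, so rows that do not move let the fingers close. It gives the time, the measured TCP pose, the force and the opening at its end, in the units of the state.
- manip.get_state(): the state, without advancing time (a new reading comes with each control period).
- manip.get_image(name): name is "side" or "top"; returns (picture, depth): 420x560x3 uint8, red, green, blue; 420x560 float32, m along the optical axis (not along the pixel's ray), 0 where there is no reading.
- manip.get_calibration(name): a dict with "mtx" (3x3 intrinsics, pixels), "R" (3x3) and "t" (3): a world point X has camera coordinates R X + t. Camera axes: x right, y down, z forward; pixel columns grow to the right and rows downward; lengths in m; the calibration is good to about 2 mm. A picture is of the moment at which its call begins. get_calibration takes no time and is no camera call.
- manip.job_done(): hands the job in, once; it reports no verdict.
The state is a dict: "time": time; "joints": joint angles; "dq": joint speeds; "joint_efforts": joint torques, N m; "eef_pos": TCP position; "tool_rot": TCP orientation; "wrist_force": force on the tool from outside, world axes, zero at the start; "moment": the same for the moment, N m; "grip_width": opening from 0.0 (shut) to 1.0 (fully open).
Only numpy, scipy, OpenCV 4.12 (cv2) and the standard library are available. Lean on these libraries where they do the work, as an engineer would, in place of code of your own. Each camera call takes 0.05 s, during which the arm holds its last target. There are 200 camera calls.

## Working session

There is one attempt and no reset: what is moved stays moved. The work goes in short steps, Python scripts to look and compute and a tool call to move; the robot and the scene stay as the last step left them, time stands still between calls to the robot, and variables do not carry over. Pictures are saved under pics/ and viewed, about 8 in all and at most 12, crops included, and the job is handed in when it is done.

Besides the shell and the picture viewer there is one more tool, called as name([rows], argument=value, ...), one row to a line, values as JSON. carry_out: Moves the arm, as the interface text tells. Its arguments: {"type":"object","properties":{"steps":{"type":"array"},"squeeze":{"type":"number"}},"required":["steps"]}

```bash
mkdir -p pics
python3 - <<'E'
from rig import manip
import cv2,numpy as np
for n in("top","side"):
    p,d=manip.get_image(n); np.savez(f"{n}.npz",p=p,d=d); cv2.imwrite(f"pics/{n}1.png",p[:,:,::-1])
    print(n,manip.get_calibration(n))
print(manip.get_state())
E
```

```text
top {'mtx': array([[381.0720197 ,   0.        , 285.40085273],
       [  0.        , 381.0720197 , 209.71553768],
       [  0.        ,   0.        ,   1.        ]]), 'R': array([[ 0.00433351, -0.99998878, -0.00191111],
       [-0.99488565, -0.00411852, -0.1009236 ],
       [ 0.1009146 ,  0.00233869, -0.99489234]]), 't': array([-0.26796838,  0.57409604,  0.93153244])}
side {'mtx': array([[534.90642793,   0.        , 273.40003822],
       [  0.        , 534.90642793, 208.07741171],
       [  0.        ,   0.        ,   1.        ]]), 'R': array([[-0.69671945, -0.71725683, -0.01116448],
       [-0.61347227,  0.60382884, -0.50896219],
       [ 0.37179804, -0.34775476, -0.86071647]]), 't': array([0.18191806, 0.53180679, 1.17766461])}
{'time': 0.1, 'joints': array([ 1.12789683e+00,  8.79034167e-02,  1.37213342e+00,  2.76081244e-06,
        1.68356926e+00, -1.03112238e-01]), 'dq': array([ 0.00166813, -0.0021124 , -0.0027897 , -0.00156465,  0.00128709,
       -0.00141233]), 'joint_efforts': array([ 2.27021948e-03, -3.53010786e+01, -3.14220858e+01, -1.81234662e-05,
        7.88544392e-03,  7.81562948e-08]), 'eef_pos': array([0.18313244, 0.51816051, 0.23822857]), 'tool_rot': array([-5.31079701e-01, -3.09582334e+00,  3.04388484e-03]), 'wrist_force': array([ 0.14361718,  0.22060449, -0.12522343]), 'moment': array([-0.03405588, -0.00651996,  0.00529759]), 'grip_width': 1.000122065108681}
```

View pics/top1.png

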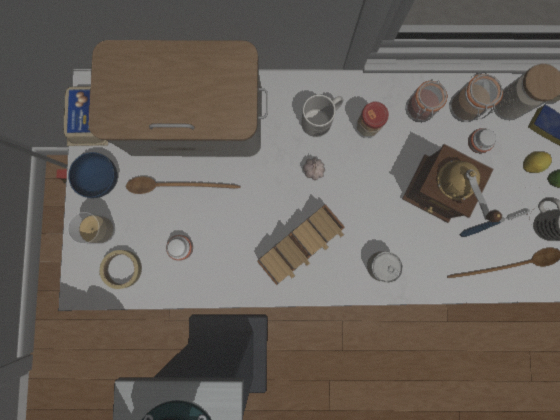

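View pics/side1.png

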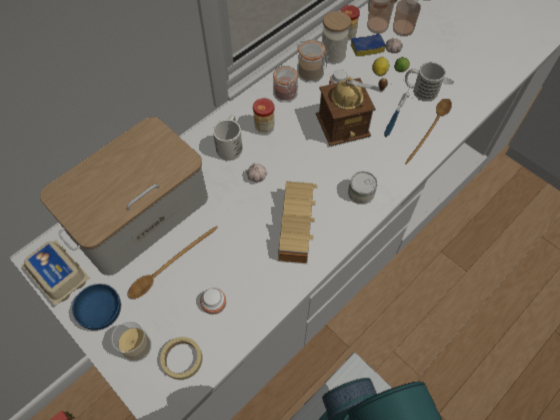

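The top view has the box at about (301,244), the garlic at (315,168), the tin at (386,266) and the timer at (179,247). The side view has the box at (297,222). I'll enlarge both to read the direction of the hinges.

```bash
cat > h.py <<'E'
import numpy as np
from rig import manip
def ray(n,u,v,z):
    c=manip.get_calibration(n);R,t=c["R"],c["t"]
    d=R.T@np.linalg.inv(c["mtx"])@[u,v,1];o=-R.T@t
    return o+d*(z-o[2])/d[2]
def cloud(n,d):
    c=manip.get_calibration(n);v,u=np.indices(d.shape)
    P=np.stack([u,v,np.ones_like(u)],-1)@np.linalg.inv(c["mtx"]).T*d[...,None]
    return (P-c["t"])@c["R"]
E
python3 - <<'E'
import cv2,numpy as np
from h import *
T=np.load("top.npz");S=np.load("side.npz")
a=cv2.resize(T["p"][195:295,250:350],(400,400),interpolation=cv2.INTER_CUBIC)
b=cv2.resize(S["p"][172:272,247:347],(400,400),interpolation=cv2.INTER_CUBIC)
cv2.imwrite("pics/crop.png",np.clip(np.hstack([a,b])[:,:,::-1]*1.5,0,255))
P=cloud("top",T["d"])
hsv=cv2.cvtColor(T["p"],cv2.COLOR_RGB2HSV)
m=np.zeros(T["d"].shape,bool);m[200:288,255:348]=1
m&=(P[...,2]>.03)&(P[...,2]<.15)&(T["d"]>0)
Q=P[m];r=cv2.minAreaRect(Q[:,:2].astype(np.float32)*1000);print(len(Q),r,Q[:,2].min(),Q[:,2].max())
c,ang=np.array(r[0])/1e3,None
bp=cv2.boxPoints(r);e=max([bp[1]-bp[0],bp[2]-bp[1]],key=np.linalg.norm);e=e/np.linalg.norm(e);print("axis",e)
s=(Q[:,:2]-c)@e;w=(Q[:,:2]-c)@[-e[1],e[0]]
for k in np.arange(-.12,.121,.005):
    q=(abs(s-k)<.0025)&(abs(w)<.03)
    if q.any():print(round(k,3),np.round(np.median(Q[q,2]),4),end='; ')
for nm,u,v,z in(("garlic",315,168,.04),("tin",386,266,.058),("timer",179,247,.048)):print(nm,ray("top",u,v,z))
E
```

```text
2756 ((487.0634765625, -306.6196594238281), (86.7171630859375, 220.08201599121094), 39.99147033691406) 0.030661816613163376 0.08492374890971084
axis [ 0.6426737  -0.76614004]
-0.11 0.0478; -0.105 0.0501; -0.1 0.0531; -0.095 0.055; -0.09 0.0576; -0.085 0.0596; -0.08 0.0619; -0.075 0.0639; -0.07 0.0664; -0.065 0.0683; -0.06 0.0695; -0.055 0.0421; -0.05 0.0531; -0.045 0.0572; -0.04 0.0612; -0.035 0.0654; -0.03 0.0696; -0.025 0.0737; -0.02 0.0775; -0.015 0.0811; -0.01 0.0796; -0.005 0.0415; 0.0 0.0509; 0.005 0.0538; 0.01 0.0552; 0.015 0.0571; 0.02 0.0593; 0.025 0.0607; 0.03 0.0629; 0.035 0.0645; 0.04 0.0669; 0.045 0.0685; 0.05 0.0436; 0.055 0.0533; 0.06 0.0571; 0.065 0.0605; 0.07 0.0644; 0.075 0.0678; 0.08 0.071; 0.085 0.075; 0.09 0.0782; 0.095 0.078; 0.1 0.048; 0.105 0.0465; 0.11 0.0475; garlic [ 0.67997775 -0.33963436  0.04      ]
tin [ 0.4371661  -0.50820489  0.058     ]
timer [ 0.48051982 -0.00567845  0.048     ][ WARN:0@0.506] global loadsave.cpp:1063 imwrite_ Unsupported depth image for selected encoder is fallbacked to CV_8U.
```

View pics/crop.png

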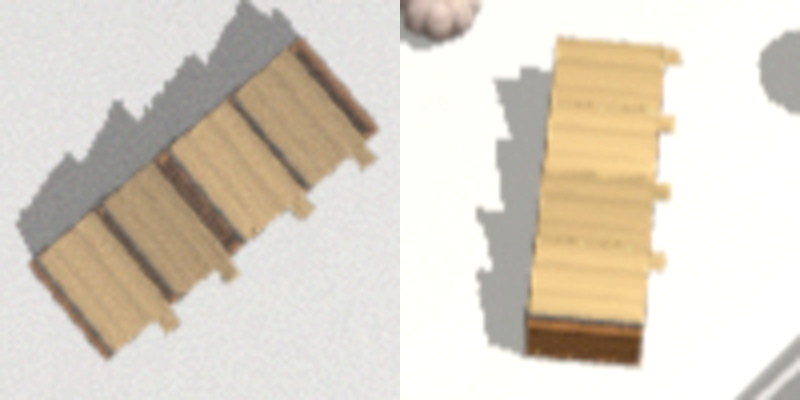

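Lid surfaces rise along s = (0.643, −0.766), which gives the stroke direction: from near-left to far-right in the top view. Openings are about 0.4 to 0.67 rad. Correcting the rectangle for the tabs puts the box centre at about (0.491, −0.303). First I'll turn the tool and shut the fingers.

carry_out([
  [0,0,0,0,0,6.1,0],
  [0,0,0,0,0,6.1,0],
  [0,0,0,0,0,6.1,0],
  [0,0,0,0,0,6.1,0],
  [0,0,0,0,0,6.1,0],
  [0,0,0,0,0,0,0],
], squeeze=20)

```text
time: 0.6
eef_pos: [0.1832, 0.5183, 0.2386]
tool_rot: [-1.329, -2.846, 0.002]
wrist_force: [-0.4, -0.4, -1.1]
grip_width: 0.141
```

```bash
cat >> h.py <<'E'
from scipy.spatial.transform import Rotation as Ro
def to(target):
    s=manip.get_state();R=Ro.from_rotvec(s["tool_rot"]).as_matrix()
    d=np.array(target)-s["eef_pos"]
    print("pos",s["eef_pos"].round(4),"toolx",R[:,0].round(3),"z",R[:,2].round(3),"F",s["wrist_force"].round(2),"grip",round(s["grip_width"],3),"t",s["time"])
    print("tool-frame shift mm",(R.T@d*1000).round(1))
c=np.array([.491,-.3035]);e=np.array([.643,-.766])
E
python3 -c "
from h import *
p=c-e*.15;print(p);to([*p,.238])"
```

```text
[ 0.39455 -0.1886 ]
pos [0.1832 0.5183 0.2386] toolx [-0.642  0.767 -0.001] z [-0.001 -0.001 -1.   ] F [-0.41 -0.41 -1.06] grip 0.141 t 0.6
tool-frame shift mm [-677.7 -291.7    1.3]
```

carry_out([
  [-35,-15,0,0,0,0,0],
  [-35,-15,0,0,0,0,0],
  [-35,-15,0,0,0,0,0],
  [-35,-15,0,0,0,0,0],
  [-35,-15,0,0,0,0,0],
  [-35,-15,0,0,0,0,0],
  [-35,-15,0,0,0,0,0],
  [-35,-15,0,0,0,0,0],
])

```text
time: 1.27
eef_pos: [0.2713, 0.2253, 0.2391]
tool_rot: [1.321, 2.85, 0.0]
wrist_force: [0.9, -0.5, 0.1]
grip_width: -0.001
```

carry_out([
  [-35,-15,0,0,0,0,0],
  [-35,-15,0,0,0,0,0],
  [-35,-15,0,0,0,0,0],
  [-35,-15,0,0,0,0,0],
  [-35,-15,0,0,0,0,0],
  [-35,-15,0,0,0,0,0],
  [-35,-15,0,0,0,0,0],
  [-35,-15,0,0,0,0,0],
])

```text
time: 1.93
eef_pos: [0.3596, -0.0666, 0.2393]
tool_rot: [1.323, 2.849, 0.001]
wrist_force: [0.6, 0.5, -0.7]
grip_width: 0.0
```

carry_out([
  [-35,-15,0,0,0,0,0],
  [-35,-15,0,0,0,0,0],
  [0,0,0,0,0,0,0],
])

```text
time: 2.18
eef_pos: [0.3824, -0.1429, 0.2382]
tool_rot: [-1.333, -2.844, 0.004]
wrist_force: [-0.3, 0.6, -0.0]
grip_width: 0.004
```

```bash
python3 -c "
from h import *
to([*(c-e*.15),.06])"
```

```text
pos [ 0.3824 -0.1429  0.2382] toolx [-0.64   0.769 -0.001] z [-0.001 -0.002 -1.   ] F [-0.28  0.6  -0.04] grip 0.004 t 2.1833
tool-frame shift mm [-42.7 -19.4 178.3]
```

carry_out([
  [-13,-19,20,0,0,0,0],
  [0,0,40,0,0,0,0],
  [0,0,40,0,0,0,0],
  [0,0,40,0,0,0,0],
  [0,0,40,0,0,0,0],
  [0,0,20,0,0,0,0],
  [0,0,10,0,0,0,0],
  [0,0,0,0,0,0,0],
])

```text
time: 2.85
eef_pos: [0.3737, -0.1582, 0.0268]
tool_rot: [-1.322, -2.843, -0.001]
wrist_force: [0.2, -0.7, 0.1]
grip_width: -0.002
```

Run:
```python
from h import *
import cv2
to([*(c-e*.15),.01])
a,_=manip.get_image("top");b,_=manip.get_image("side")
a=a[180:300,240:360];b=b[150:300,220:370]
r=lambda i:cv2.resize(i,(400,400),interpolation=cv2.INTER_CUBIC)
cv2.imwrite("pics/c2.png",cv2.convertScaleAbs(np.hstack([r(a),r(b)])[:,:,::-1],alpha=1.4))
```

```text
pos [ 0.3737 -0.1582  0.0268] toolx [-0.645  0.765  0.006] z [-0.005  0.003 -1.   ] F [ 0.18 -0.73  0.09] grip -0.002 t 2.85
tool-frame shift mm [-36.8  -3.6  16.6]
```

View pics/c2.png

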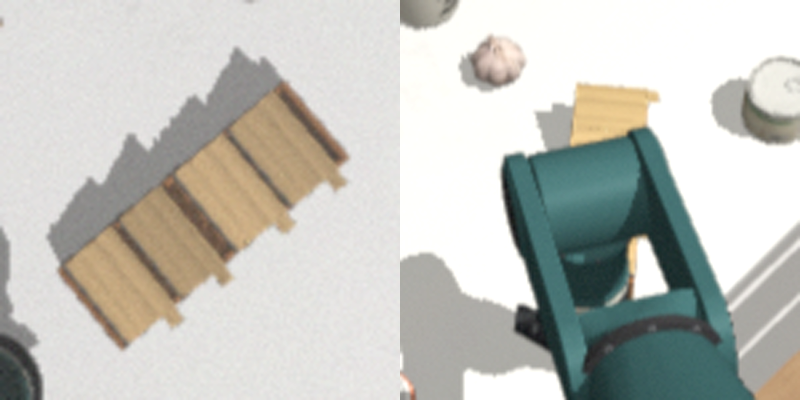

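The box is undisturbed, with its near end at about (95,305) in the left crop and the gripper beyond it at the left edge. Next I'll touch the worktop gently to measure the fingertip offset.

carry_out([
  [0,0,7,0,0,0,0],
  [0,0,5,0,0,0,0],
  [0,0,3,0,0,0,0],
  [0,0,0,0,0,0,0],
])

```text
time: 3.28
eef_pos: [0.3755, -0.1596, 0.0141]
tool_rot: [-1.327, -2.847, -0.0]
wrist_force: [-0.4, 0.2, -1.0]
grip_width: -0.003
```

carry_out([
  [0,0,1.5,0,0,0,0],
  [0,0,0,0,0,0,0],
  [0,0,0,0,0,0,0],
])

```text
time: 3.53
eef_pos: [0.3757, -0.1597, 0.0129]
tool_rot: [1.327, 2.847, 0.0]
wrist_force: [0.3, -0.2, 0.0]
grip_width: -0.003
```

carry_out([
  [0,0,1.5,0,0,0,0],
  [0,0,0,0,0,0,0],
  [0,0,0,0,0,0,0],
])

```text
time: 3.78
eef_pos: [0.3756, -0.1596, 0.0112]
tool_rot: [-1.327, -2.848, -0.0]
wrist_force: [-0.0, -0.2, -0.2]
grip_width: -0.002
```

carry_out([
  [0,0,1.5,0,0,0,0],
  [0,0,0,0,0,0,0],
  [0,0,0,0,0,0,0],
])

```text
time: 4.03
eef_pos: [0.3755, -0.1596, 0.0097]
tool_rot: [-1.327, -2.847, -0.0]
wrist_force: [-0.3, -0.8, 0.0]
grip_width: -0.002
```

carry_out([
  [0,0,1,0,0,0,0],
  [0,0,0,0,0,0,0],
  [0,0,0,0,0,0,0],
])

```text
time: 4.28
eef_pos: [0.3756, -0.1596, 0.0087]
tool_rot: [-1.327, -2.848, -0.0]
wrist_force: [-0.3, -0.6, -1.4]
grip_width: 0.001
```

carry_out([
  [0,0,1,0,0,0,0],
  [0,0,0,0,0,0,0],
  [0,0,0,0,0,0,0],
])

```text
time: 4.53
eef_pos: [0.3758, -0.1597, 0.0081]
tool_rot: [1.327, 2.847, 0.0]
wrist_force: [-0.4, 0.1, 1.9]
grip_width: 0.001
```

Contact came at TCP z ≈ 0.008, which confirms the 8 mm tip offset. I'll raise the tip to about 2.5 mm above the shut-lid height.

carry_out([
  [0,0,-30,0,0,0,0],
  [0,-4,-25,0,0,0,0],
  [0,0,0,0,0,0,0],
  [0,0,0,0,0,0,0],
])

```text
time: 4.87
eef_pos: [0.3737, -0.163, 0.0643]
tool_rot: [1.325, 2.844, -0.001]
wrist_force: [0.4, -0.2, 0.1]
grip_width: -0.004
```

```bash
python3 -c "
from h import *
to([*(c-e*.1025),.0625]);to([*(c+e*.125),.0625])"
```

```text
pos [ 0.3737 -0.163   0.0643] toolx [-0.643  0.766 -0.004] z [ 0.004 -0.002 -1.   ] F [ 0.42 -0.21  0.13] grip -0.004 t 4.8667
tool-frame shift mm [-80.5  -0.5   2.1]
pos [ 0.3737 -0.163   0.0643] toolx [-0.643  0.766 -0.004] z [ 0.004 -0.002 -1.   ] F [ 0.42 -0.21  0.13] grip -0.004 t 4.8667
tool-frame shift mm [-308.    -0.6    3. ]
```

carry_out([
  [-10,0,1.5,0,0,0,0],
  [-10,0,0,0,0,0,0],
  [-10,0,0,0,0,0,0],
  [-10,0,0,0,0,0,0],
  [-10,0,0,0,0,0,0],
  [0,0,0,0,0,0,0],
  [0,0,0,0,0,0,0],
])

```text
time: 5.45
eef_pos: [0.4049, -0.201, 0.0609]
tool_rot: [-1.327, -2.846, -0.001]
wrist_force: [-1.1, -0.0, 0.8]
grip_width: -0.001
```

carry_out([
  [-8,0,-1.3,0,0,0,0],
  [-8,0,0,0,0,0,0],
  [-8,0,0,0,0,0,0],
  [-8,0,0,0,0,0,0],
  [0,0,0,0,0,0,0],
])

```text
time: 5.87
eef_pos: [0.4265, -0.2264, 0.0629]
tool_rot: [1.327, 2.846, -0.001]
wrist_force: [0.3, 0.4, 0.4]
grip_width: 0.004
```

```bash
python3 -c "
from h import *
to([*(c+e*.125),.0625])"
```

```text
pos [ 0.4265 -0.2264  0.0629] toolx [-0.643  0.766 -0.002] z [ 0.001 -0.001 -1.   ] F [0.26 0.42 0.36] grip 0.004 t 5.8667
tool-frame shift mm [-2.255e+02 -1.000e-01  8.000e-01]
```

On line and at the right height, with almost no force. I'll start the stroke.

carry_out([
  [-7,0,0,0,0,0,0],
  [-7,0,0,0,0,0,0],
  [-7,0,0,0,0,0,0],
  [-7,0,0,0,0,0,0],
  [-7,0,0,0,0,0,0],
  [-7,0,0,0,0,0,0],
  [-7,0,0,0,0,0,0],
  [0,0,0,0,0,0,0],
])

```text
time: 6.53
eef_pos: [0.4577, -0.2637, 0.0626]
tool_rot: [1.327, 2.846, -0.0]
wrist_force: [0.4, -0.2, 0.6]
grip_width: 0.004
```

Run:
```python
from h import *
import cv2
to([*(c+e*.125),.0625])
a,_=manip.get_image("top");b,_=manip.get_image("side")
a=a[180:300,240:360];b=b[150:300,220:370]
r=lambda i:cv2.resize(i,(400,400),interpolation=cv2.INTER_CUBIC)
cv2.imwrite("pics/c3.png",cv2.convertScaleAbs(np.hstack([r(a),r(b)])[:,:,::-1],alpha=1.4))
```

```text
pos [ 0.4577 -0.2637  0.0626] toolx [-0.643  0.766 -0.001] z [ 0.001 -0.001 -1.   ] F [ 0.39 -0.21  0.56] grip 0.004 t 6.5333
tool-frame shift mm [-1.769e+02 -1.000e-01  3.000e-01]
```

View pics/c3.png

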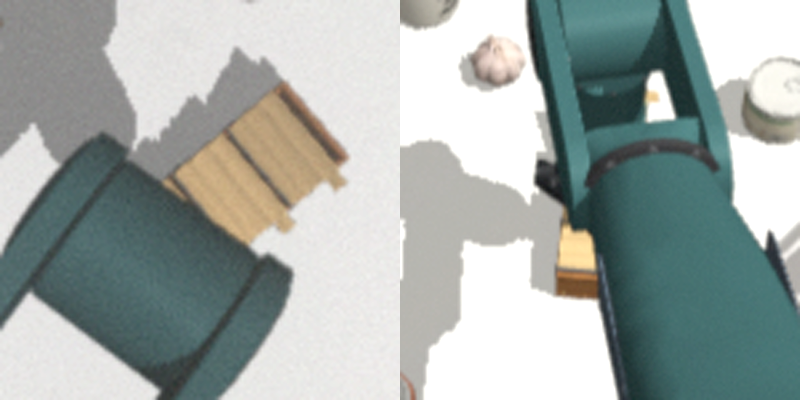

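The box hasn't moved: its far end is still at (345,160) in the left crop. Lids 3 and 4 are still open. Continuing the stroke.

carry_out([
  [-7,0,0,0,0,0,0],
  [-7,0,0,0,0,0,0],
  [-7,0,0,0,0,0,0],
  [-7,0,0,0,0,0,0],
  [-7,0,0,0,0,0,0],
  [-7,0,0,0,0,0,0],
  [-7,0,0,0,0,0,0],
  [0,0,0,0,0,0,0],
])

```text
time: 7.3
eef_pos: [0.4893, -0.3013, 0.0626]
tool_rot: [1.327, 2.846, -0.001]
wrist_force: [0.3, 0.1, 0.0]
grip_width: 0.003
```

carry_out([
  [-7,0,0,0,0,0,0],
  [-7,0,0,0,0,0,0],
  [-7,0,0,0,0,0,0],
  [-7,0,0,0,0,0,0],
  [-7,0,0,0,0,0,0],
  [-7,0,0,0,0,0,0],
  [-7,0,0,0,0,0,0],
  [0,0,0,0,0,0,0],
])

```text
time: 7.97
eef_pos: [0.5207, -0.3388, 0.0626]
tool_rot: [1.327, 2.846, -0.001]
wrist_force: [0.2, 1.0, 0.4]
grip_width: 0.001
```

carry_out([
  [-7,0,0,0,0,0,0],
  [-7,0,0,0,0,0,0],
  [-7,0,0,0,0,0,0],
  [-7,0,0,0,0,0,0],
  [-7,0,0,0,0,0,0],
  [-7,0,0,0,0,0,0],
  [-7,0,0,0,0,0,0],
  [0,0,0,0,0,0,0],
])

```text
time: 8.63
eef_pos: [0.5522, -0.3763, 0.0625]
tool_rot: [1.327, 2.846, -0.001]
wrist_force: [-0.1, -0.8, 0.6]
grip_width: 0.0
```

carry_out([
  [-7,0,0,0,0,0,0],
  [-7,0,0,0,0,0,0],
  [-7,0,0,0,0,0,0],
  [-7,0,0,0,0,0,0],
  [-7,0,0,0,0,0,0],
  [-7,0,0,0,0,0,0],
  [0,0,0,0,0,0,0],
  [0,0,0,0,0,0,0],
])

```text
time: 9.3
eef_pos: [0.5786, -0.4075, 0.0624]
tool_rot: [-1.327, -2.847, -0.0]
wrist_force: [-1.6, -0.5, 0.5]
grip_width: -0.003
```

carry_out([
  [0,0,-30,0,0,0,0],
  [0,0,-40,0,0,0,0],
  [0,0,-40,0,0,0,0],
  [0,0,-30,0,0,0,0],
  [0,0,0,0,0,0,0],
])

```text
time: 9.72
eef_pos: [0.5808, -0.409, 0.2137]
tool_rot: [1.32, 2.833, -0.006]
wrist_force: [0.9, -0.3, 1.7]
grip_width: 0.004
```

carry_out([
  [0,38,0,0,0,0,0],
  [0,38,0,0,0,0,0],
  [0,38,0,0,0,0,0],
  [0,38,0,0,0,0,0],
  [20,32,0,0,0,0,0],
  [20,32,0,0,0,0,0],
  [0,0,0,0,0,0,0],
])

```text
time: 10.3
eef_pos: [0.7206, -0.2287, 0.2018]
tool_rot: [-1.312, -2.852, -0.008]
wrist_force: [0.1, 0.9, 0.0]
grip_width: -0.001
```

Run:
```python
from h import *
import cv2
to([*(c+e*.125),.0625])
a,_=manip.get_image("top");b,_=manip.get_image("side")
np.savez("end.npz",a=a,b=b)
cv2.imwrite("pics/e.png",cv2.convertScaleAbs(np.hstack([cv2.resize(i,(400,300)) for i in (a,b)])[:,:,::-1],alpha=1.3))
```

```text
pos [ 0.7206 -0.2287  0.2018] toolx [-0.651  0.759  0.004] z [ 0.     0.005 -1.   ] F [0.07 0.92 0.04] grip -0.001 t 10.3
tool-frame shift mm [ -32.9 -224.8  138.4]
```

View pics/e.png

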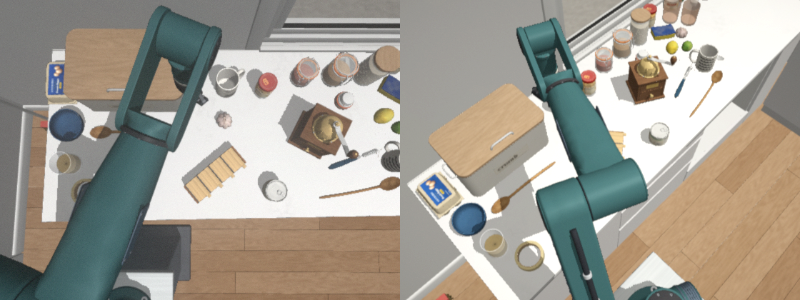

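The arm is clear of the box, which is unobstructed in the top view at about (215,172). Now I'll check lid heights and object positions by depth.

Run:
```python
from h import *
import cv2
p,d=manip.get_image("top")
P=cloud("top",d);P0=cloud("top",np.load("top.npz")["d"])
sl=np.s_[200:288,255:348]
for X in(P0,P):
    Q=X[sl].reshape(-1,3);Q=Q[(Q[:,2]>.03)&(Q[:,2]<.15)]
    r=cv2.minAreaRect((Q[:,:2]*1000).astype(np.float32));print("box",np.round(r[0],1),np.round(r[1],1),round(r[2],2))
s=(Q[:,:2]-c)@e;w=(Q[:,:2]-c)@[-e[1],e[0]]
for h in(-.1025,-.0505,.0015,.0535):
    q=(s>h+.006)&(s<h+.043)&(abs(w)<.03);k=np.polyfit(s[q],Q[q,2],1);print("lid",np.arctan(k[0]).round(3),"free edge z",np.polyval(k,h+.049).round(4))
for nm,u,v in(("garlic",315,168),("tin",386,266)):
    for X in(P0,P):
        Q=X[v-25:v+25,u-25:u+25].reshape(-1,3);Q=Q[(Q[:,2]>.02)&(Q[:,2]<.08)&(np.hypot(*(Q[:,:2]-X[v,u,:2]).T)<.05)];print(nm,Q[:,:2].mean(0).round(4))
cv2.imwrite("pics/f.png",cv2.convertScaleAbs(cv2.resize(p[195:295,250:350],(500,500),interpolation=cv2.INTER_CUBIC)[:,:,::-1],alpha=1.4))
```

```text
box [ 487.1 -306.6] [ 86.7 220.1] 39.99
box [ 486.9 -306.6] [ 87.  220.4] 39.97
lid 0.045 free edge z 0.0541
lid 0.053 free edge z 0.0543
lid 0.045 free edge z 0.0542
lid 0.041 free edge z 0.0541
garlic [ 0.68   -0.3369]
garlic [nan nan]
tin [ 0.4357 -0.5077]
tin [ 0.4357 -0.5077]<stdin>:14: RuntimeWarning: Mean of empty slice.
  ret = um.true_divide(
```

View pics/f.png

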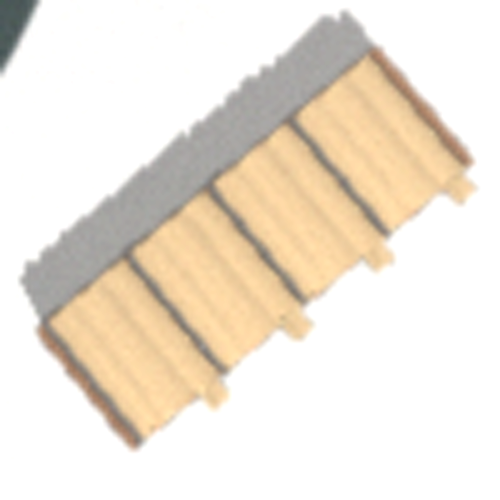

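All four lids are shut to about 0.05 rad and the box hasn't moved. The garlic reading failed, probably because its seed pixel has no depth, so I'll recheck it and then hand in.

Run:
```python
from h import *
P0=cloud("top",np.load("top.npz")["d"]);P=cloud("top",manip.get_image("top")[1])
for X in(P0,P):
    Q=X[150:190,295:335].reshape(-1,3);Q=Q[(Q[:,2]>.02)&(Q[:,2]<.08)&(np.hypot(*(Q[:,:2]-[.68,-.337]).T)<.045)];print(len(Q),Q[:,:2].mean(0).round(4))
print(manip.job_done())
```

```text
364 [ 0.68   -0.3369]
368 [ 0.68   -0.3369]
the job is handed in; nothing more can be done
None
```

I shut all four lids by running the closed fingertips along the row from lid 1 to lid 4, about 2.5 mm above their shut height. The job is handed in.

- **Lids:** after the stroke, depth shows each lid at 0.04–0.05 rad, against the 0.12 rad limit.
- **Box:** it moved by no more than about 0.2 mm.
- **Force:** the wrist readings between moves stayed under about 2 N.
- **Tin and garlic:** both are at their original positions. The garlic's first check gave no reading, but the recheck found it unmoved.
- **Timer:** I didn't re-measure it because the arm hid it from the top camera at the end. The stroke stayed well away from it, and the arm passed over that area only with the tool at about 0.24 m.
- **Closing order:** I didn't measure lid angles during the stroke. A picture partway through showed lids 3 and 4 still open.

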